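# Rack the wheel-nut sockets by size

### The arm

A 6-joint arm with a two-finger parallel gripper is mounted at the origin on the work surface. World frame = base frame: x ahead of the robot, y to its left, z up, the work surface at z = 0. Lengths are in mm, angles in degrees, forces in N, time in s.
With the tool pointing down it reaches from about 300 to 850 mm from the base axis. Payload 4.2 kg.
Tool frame: the origin (TCP) lies on the centre line of the jaws, within the pads' length; the fingertips stand 14 mm ahead of it and the grasp point (between the pads) lies 5 mm behind it; z points along the fingers, y is the line along which they close (so a half turn about z gives the same grasp; the last joint's range is limited). The gripper opens to 91 mm and grips with 3 to 60 N. Pads are 32 mm wide; open, the fingers measure 118 mm over their backs; the gripper's body (76 mm by 178 mm) begins 60 mm behind the grasp point.
Start: joints at [-69.271, 18.312, 89.639, -0, 72.044, -1.146], TCP at [214.245, -533.614, 195.876] pointing down, gripper open.
Joint ranges: [-177.97, 177.97], [-48.28, 115.42], [12.27, 149.76], [-77.06, 257.06], [2.81, 150.46], [-146.56, 146.56]. Speed limits (degrees/s): [147.25, 147.25, 180, 180, 180, 180].

### API

Orientations are given as [roll, pitch, yaw] about the fixed x, y, z axes, in that order (R = Rz(yaw) Ry(pitch) Rx(roll)).
In Python, from workcell import env gives the robot as it stands.
- The arm moves only by the tool arm_command, never from a script. Its argument "motion" is a list of rows, each an object with "offset": the shift along the tool's x, y, z in m, a list of three; "spin": the turn about the tool's z in rad. In form: [{"offset": [tx, ty, tz], "spin": spin}, ...]. A call has 1 to 5 rows; each row shifts and turns the commanded pose from where the row before left it, along the tool's axes as they then stand; what a row does not reach is not made up. A row lasts 1/8 s, in which the tool goes at most 62.5 mm and 10.7 degrees, less where a joint would pass 70% of its speed; a pose out of reach is approached as far as the arm can. A call with a gripper value outside its range is refused whole. "jaw" is the finger opening in m, from 0 to 0.0912, set as the call begins (left out, the last holds). The fingers move at their own pace and stop on an object; "newtons" is the grip in N (left out, the last holds). Time passes only in rows, so rows that do not move let the fingers close. It gives the time, the measured TCP pose, the force, the opening and the grip force at its end, in the units of the state.
- env.state(): the state, without advancing time (a new reading comes with each control period).
- env.grab_frame(name): name is "scene" or "top" or "wrist"; returns (picture, depth): 400x640x3 uint8, blue, green, red; 400x640 float32, mm along the optical axis (not along the pixel's ray), 0 where there is no reading.
- env.camera_model(name): a dict with "fx", "fy", "cx", "cy" (pixels), "eye" and "rotation" of the camera in the world; the wrist camera has in their place "hand_eye" (4x4, takes a point from camera to tool coordinates, whose origin is the TCP and whose axes are the flange's). Camera axes: x right, y down, z forward; pixel columns grow to the right and rows downward; lengths in mm; the calibration is good to about 2 mm. The wrist camera is an equidistant fisheye: a pixel r from the principal point sees the ray r / f radians off the axis. A picture is of the moment at which its call begins: read the wrist's pose just before it. camera_model takes no time and is no camera call.
- env.job_done(): hands the job in; it is judged then, once.
Trained networks look in the newest picture that a camera, given by its name, has taken for a name from the list of things; names that differ only in an ending like _2 or _b are one class to them, and where a whole thing is asked for, a point or a joint stands for the part that bears it (a point fixed in the world has none). Each returns a list of dicts, best first, with "score" (0 to 1); they miss things now and then, are a little off and sometimes report something else, mostly with a low value. They report only what shows in the picture. A call takes as long as a camera call. They do not tell look-alikes from the thing itself.
- env.boxes_of(camera, target): "bbox" ([left, top, right, bottom] in pixels, round what is visible of it).
- env.pinpoint(camera, target): "location" ([column, row] in pixels: a listed point, or the origin of a listed thing).
The state is a dict: "time_s": time; "qpos": joint angles; "qvel": joint speeds; "effort": joint torques, N m; "ee_pos": TCP position; "ee_rot": TCP orientation; "force": force on the tool from outside, world axes, zero at the start; "torque": the same for the moment, N m; "gripper_width": finger opening in mm; "gripper_force": force on a finger pad.
Only numpy, scipy, OpenCV 4.12 (cv2) and the standard library are available. Lean on these libraries where they do the work, as an engineer would, in place of code of your own. Each camera call takes 0.05 s, during which the arm holds its last target. There are 200 camera calls.

### The job

Tidy the bench: stand the four wheel-nut sockets upright on the rack, one in the middle of each black pad, in order of size. The smallest goes on the pad beside the red end block, the largest at the other end; let go of them all and leave them standing still.

Things in the scene. Friction and masses are not known exactly. Their poses are not given: they have to be found in the camera images.
- sock_yellow_center (a point): the smallest wheel-nut socket: a loose upright cylinder in a plastic sleeve of yellow colour, with a bare steel foot and a recess in its top, 28 mm in diameter, 46 mm tall; standing on the bench at the start. The point is its centre, 23 mm above its underside; z is its upright axis
- sock_blue_center (a point): the second smallest wheel-nut socket: a loose upright cylinder in a plastic sleeve of blue colour, with a bare steel foot and a recess in its top, 36 mm in diameter, 56 mm tall; standing on the bench at the start. The point is its centre, 28 mm above its underside; z is its upright axis
- sock_orange_center (a point): the second largest wheel-nut socket: a loose upright cylinder in a plastic sleeve of orange colour, with a bare steel foot and a recess in its top, 44 mm in diameter, 66 mm tall; standing on the bench at the start. The point is its centre, 33 mm above its underside; z is its upright axis
- sock_green_center (a point): the largest wheel-nut socket: a loose upright cylinder in a plastic sleeve of green colour, with a bare steel foot and a recess in its top, 52 mm in diameter, 76 mm tall; standing on the bench at the start. The point is its centre, 38 mm above its underside; z is its upright axis
- pad_a_top (a point): round black rubber pad, 60 mm in diameter, at the rack's +y end, fixed on the aluminium rack (70 x 400 mm, top 16 mm above the bench, fixed to the bench). The point is the centre of the pad's top, 18 mm above the bench; y runs along the rack, x across it. The four pads stand 80 mm apart in one straight row; which end has the red block changes
- pad_b_top (a point): round black rubber pad, 60 mm in diameter, second from the rack's +y end, fixed on the aluminium rack (70 x 400 mm, top 16 mm above the bench, fixed to the bench). The point is the centre of the pad's top, 18 mm above the bench; y runs along the rack, x across it. The four pads stand 80 mm apart in one straight row; which end has the red block changes
- pad_c_top (a point): round black rubber pad, 60 mm in diameter, third from the rack's +y end, fixed on the aluminium rack (70 x 400 mm, top 16 mm above the bench, fixed to the bench). The point is the centre of the pad's top, 18 mm above the bench; y runs along the rack, x across it. The four pads stand 80 mm apart in one straight row; which end has the red block changes
- pad_d_top (a point): round black rubber pad, 60 mm in diameter, at the rack's -y end, fixed on the aluminium rack (70 x 400 mm, top 16 mm above the bench, fixed to the bench). The point is the centre of the pad's top, 18 mm above the bench; y runs along the rack, x across it. The four pads stand 80 mm apart in one straight row; which end has the red block changes
- red_end_top (a point): red end block fixed at one end of the rack, 65 mm beyond the centre of the outermost pad, 70 mm across the rack, 22 mm along it, top 40 mm above the bench. It marks the end for the smallest socket; the other end has a like block in grey. The point is the centre of its top
Not all that is in view belongs to the job. What is shaped like the part that bears sock_blue_center but white is not meant.

How it is judged (in metres and radians):
At the end, for the whole second after the job is handed in: Counting from the red end block the pads carry the yellow (28 mm), blue (36 mm), orange (44 mm) and green (52 mm) socket; each stands on its pad, its centre within 12 mm of the pad's centre sideways and within 6 mm of its standing height, upright within 0.1 rad, and at rest (slower than 0.02 m/s) (((horizontal distance between red_end_top and pad_a_top below 0.1 m and horizontal distance between sock_yellow_center and pad_a_top below 0.012 m and z of sock_yellow_center in the frame of pad_a_top between 0.017 and 0.029 m and horizontal distance between sock_blue_center and pad_b_top below 0.012 m and z of sock_blue_center in the frame of pad_b_top between 0.022 and 0.034 m and horizontal distance between sock_orange_center and pad_c_top below 0.012 m and z of sock_orange_center in the frame of pad_c_top between 0.027 and 0.039 m and horizontal distance between sock_green_center and pad_d_top below 0.012 m and z of sock_green_center in the frame of pad_d_top between 0.032 and 0.044 m) or (horizontal distance between red_end_top and pad_d_top below 0.1 m and horizontal distance between sock_yellow_center and pad_d_top below 0.012 m and z of sock_yellow_center in the frame of pad_d_top between 0.017 and 0.029 m and horizontal distance between sock_blue_center and pad_c_top below 0.012 m and z of sock_blue_center in the frame of pad_c_top between 0.022 and 0.034 m and horizontal distance between sock_orange_center and pad_b_top below 0.012 m and z of sock_orange_center in the frame of pad_b_top between 0.027 and 0.039 m and horizontal distance between sock_green_center and pad_a_top below 0.012 m and z of sock_green_center in the frame of pad_a_top between 0.032 and 0.044 m)) and angle between each of sock_yellow_center, sock_blue_center, sock_orange_center, sock_green_center's own z axis and vertical below 0.1 rad and linear speed of each of sock_yellow, sock_blue, sock_orange, sock_green below 0.02 m/s); the robot touches nothing.
It also fails if it takes over 112 s, if anything falls off the work surface, if the arm or the gripper's body presses on something with over 40 N, if the wrist force passes 120 N, or if a joint passes its speed limit or range.

## Working session

There is one attempt and no reset: what is moved stays moved. The work goes in short steps, Python scripts to look and compute and a tool call to move; the robot and the scene stay as the last step left them, time stands still between calls to the robot, and variables do not carry over. Pictures are saved under pics/ and viewed, at most 14 in all, crops included, and the job is handed in when it is done.

Besides the shell and the picture viewer there is one more tool, called after "Call:" by a JSON object that holds its "op" and its "data". arm_command: Moves the arm, as the interface text tells. Its arguments: {"type":"object","properties":{"motion":{"type":"array"},"jaw":{"type":"number"},"newtons":{"type":"number"}},"required":["motion"]}

```bash
mkdir -p pics; python3 - <<'E'
from workcell import env
import cv2,numpy as np
s=env.state();print({k:np.round(v,3) for k,v in s.items()})
for n in("scene","top"):
    p,d=env.grab_frame(n);cv2.imwrite(f"pics/{n}0.png",p);np.save(f"{n}_d.npy",d);m=env.camera_model(n);print(n,m)
    for t in["sock_yellow_center","sock_blue_center","sock_orange_center","sock_green_center","pad_a_top","pad_b_top","pad_c_top","pad_d_top","red_end_top"]:
        for r in env.pinpoint(n,t)[:2]:
            u,v=r["location"];z=d[int(round(v)),int(round(u))]
            c=np.array([(u-m["cx"])/m["fx"],(v-m["cy"])/m["fy"],1])*z
            print(t,np.round([u,v]),round(r["score"],2),np.round(np.array(m["rotation"])@c+m["eye"],1))
E
```

```text
{'time_s': np.float64(0.0), 'qpos': array([-69.27 ,  18.351,  89.707,  -0.   ,  72.044,  -1.144]), 'qvel': array([ 0.111,  0.045,  0.02 , -0.096, -0.063, -0.021]), 'effort': array([ -0.   , -41.246, -23.198,   0.073,   0.046,  -0.   ]), 'ee_pos': array([ 214.052, -533.084,  195.027]), 'ee_rot': array([-1.79898e+02, -2.00000e-03,  2.18750e+01]), 'force': array([ 0.558,  0.445, -0.019]), 'torque': array([ 0.013, -0.011, -0.013]), 'gripper_force': np.float64(0.0), 'gripper_width': np.float64(91.202)}
scene {'fx': 468.3511750127129, 'fy': 468.3511750127129, 'cx': 315.6021359355831, 'cy': 202.22304761129078, 'eye': array([1000.69266289, -645.52143466,  867.12034937]), 'rotation': array([-135.0401023 ,   -0.88217162,   36.00478097])}
sock_yellow_center [187. 280.] 0.74 [74715.6 73069.4 74582.1]
sock_yellow_center [368. 214.] 0.37 [25660.2 24014.  25526.6]
sock_blue_center [288. 220.] 0.69 [50307.8 48661.6 50174.3]
sock_blue_center [257. 216.] 0.63 [60119.8 58473.6 59986.2]
sock_orange_center [360. 127.] 0.57 [33368.9 31722.7 33235.3]
sock_orange_center [344. 232.] 0.23 [32342.5 30696.3 322
[... 488 characters left out ...]
66850e-01, -8.94473201e+01])}
sock_yellow_center [444. 259.] 0.68 [-150628.  -151079.2 -149922.7]
sock_blue_center [353. 256.] 0.51 [-110040.1 -110491.4 -109334.8]
sock_blue_center [338. 230.] 0.47 [-104461.5 -104912.7 -103756.1]
sock_orange_center [172. 254.] 0.61 [-33165.1 -33616.3 -32459.8]
sock_green_center [286. 253.] 0.68 [-80106.1 -80557.4 -79400.8]
pad_a_top [287. 180.] 0.95 [-86525.7 -86976.9 -85820.3]
pad_b_top [173. 252.] 0.69 [-33228.9 -33680.1 -32523.5]
pad_b_top [313. 180.] 0.6 [-98176.9 -98628.1 -97471.5]
pad_c_top [344. 185.] 0.59 [-111322.2 -111773.4 -110616.9]
pad_d_top [376. 191.] 0.7 [-125792.8 -126244.  -125087.4]
red_end_top [257. 170.] 0.51 [-71736.5 -72187.7 -71031.2]
```

```bash
cat > h.py <<'E'
import numpy as np,cv2
from scipy.spatial.transform import Rotation as R
from workcell import env
H=dict(sock_yellow_center=23,sock_blue_center=28,sock_orange_center=33,sock_green_center=38,pad_a_top=18,pad_b_top=18,pad_c_top=18,pad_d_top=18,red_end_top=40)
def rot(e): return R.from_euler('xyz',e,degrees=True).as_matrix()
def plane(n,u,v,z,s=None):
    "world point where the pixel's ray meets height z"
    m=env.camera_model(n);x=np.array([u-m["cx"],v-m["cy"]])/[m["fx"],m["fy"]]
    if n=="wrist":
        th=np.hypot(*x);k=np.sinc(th/np.pi)
        d=np.array([x[0]*k,x[1]*k,np.cos(th)]);T=np.array(m["hand_eye"]);W=rot(s["ee_rot"])
        e=W@T[:3,3]+s["ee_pos"];d=W@T[:3,:3]@d
    else: e=np.array(m["eye"]);d=rot(m["rotation"])@[*x,1]
    return (e+d*(z-e[2])/d[2])[:2]
E
python3 - <<'E'
from h import *
for n,L in dict(scene=dict(y=(187,280,23),b=(288,220,28),b2=(257,216,28),o=(360,127,33),g=(304,178,38),pa=(368,214,18),pb=(346,232,18),pc=(321,251,18),red=(385,190,40)),
 top=dict(y=(444,259,23),b=(353,256,28),b2=(338,230,28),o=(172,254,33),g=(286,253,38),pa=(287,180,18),pb=(313,180,18),pc=(344,185,18),pd=(376,191,18),red=(257,170,40))).items():
    for k,a in L.items(): print(n,k,np.round(plane(n,*a)))
print(env.camera_model("wrist"))
E
```

```text
scene y [ 432. -317.]
scene b [501. -50.]
scene b2 [432. -85.]
scene o [440. 375.]
scene g [447.  87.]
scene pa [642.  93.]
scene pb [631.  10.]
scene pc [617. -74.]
scene red [642. 173.]
top y [ 430. -312.]
top b [435. -83.]
top b2 [500. -45.]
top o [436. 370.]
top g [441.  84.]
top pa [628.  87.]
top pb [629.  20.]
top pc [616. -60.]
top pd [ 602. -142.]
top red [649. 162.]
{'fx': 309.70691628693146, 'fy': 309.70691628693146, 'cx': 320.51073680194156, 'cy': 197.1781073860054, 'hand_eye': array([[-7.92971000e-04, -9.60015023e-01, -2.79947363e-01,
         7.91104723e+01],
       [ 9.99999250e-01, -1.02262672e-03,  6.74293221e-04,
        -1.30627125e+00],
       [-9.33613276e-04, -2.79946618e-01,  9.60015114e-01,
        -1.88687004e+02],
       [ 0.00000000e+00,  0.00000000e+00,  0.00000000e+00,
         1.00000000e+00]])}
```

View pics/scene0.png

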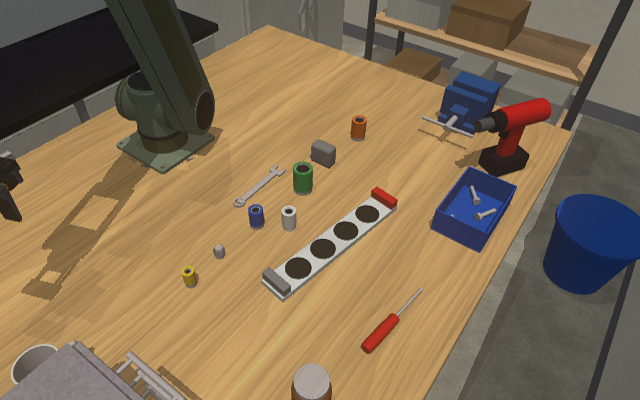

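View pics/top0.png

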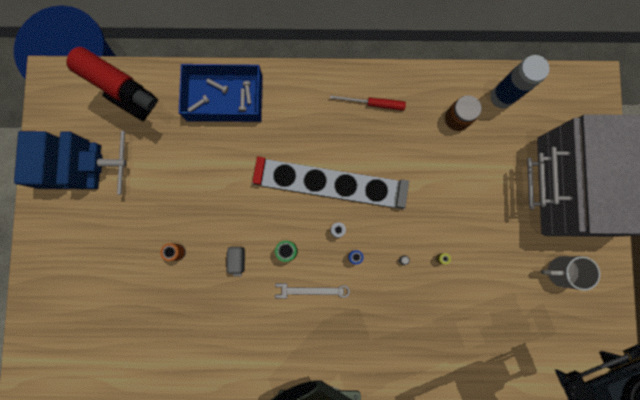

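```bash
python3 - <<'E'
from h import *
for n in("top","scene"):
    p=cv2.imread(f"pics/{n}0.png");hsv=cv2.cvtColor(p,cv2.COLOR_BGR2HSV)
    def blobs(mask,lo,hi):
        _,_,st,c=cv2.connectedComponentsWithStats(mask.astype(np.uint8))
        return [(c[i],st[i]) for i in range(1,len(c)) if lo<st[i,4]<hi]
    box=np.zeros(p.shape[:2],bool)
    if n=="top": box[150:215,250:410]=1
    else: box[190:290,265:395]=1
    P=[]
    for c,st in blobs((p.max(2)<60)&box,120,900):
        q=plane(n,*c,18);P.append(q);print(n,"pad",c.round(1),st,q.round(1))
    P=np.array(sorted(P,key=lambda q:-q[1]))
    if len(P)==4:
        t=(np.arange(4)-1.5)*80;d=t@P;d/=np.linalg.norm(d);print("fit",P.mean(0).round(1),d.round(4),(P.mean(0)+np.outer(t,d)).round(1), np.degrees(np.arctan2(*(-d)[::-1])))
E
```

```text
top pad [284.1 175.2] [274 165  21  21 355] [640.6  94.5]
top pad [314.6 180.1] [304 170  22  21 359] [628.5  15.7]
top pad [345.3 185. ] [335 175  22  21 359] [616.5 -63.6]
top pad [376.1 190. ] [366 180  21  21 359] [ 604.1 -142.6]
fit [622.4 -24. ] [-0.1519 -0.9884] [[ 640.6   94.6]
 [ 628.5   15.5]
 [ 616.3  -63.5]
 [ 604.2 -142.6]] 81.26517069175128
scene pad [344.9 229.5] [334 222  24  17 147] [624.6  15.2]
scene pad [323.3 247.6] [311 239  24  19 194] [615.1 -62.2]
```

Call:
{"op": "arm_command", "data": {"motion": [{"offset": [0, 0, 0], "spin": -0.18}, {"offset": [0, 0, 0], "spin": -0.18}, {"offset": [0, 0, 0], "spin": -0.18}, {"offset": [0, 0, 0], "spin": -0.18}, {"offset": [0, 0, 0], "spin": -0.18}], "jaw": 0.07, "newtons": 20}}

```text
time_s: 1.62
ee_pos: [214.2, -533.6, 195.9]
ee_rot: [180.0, 0.0, 73.8]
force: [0.4, -0.3, 0.3]
gripper_width: 70.0
gripper_force: 0.0
```

Call:
{"op": "arm_command", "data": {"motion": [{"offset": [0, 0, 0], "spin": -0.1366}, {"offset": [0.05, 0.0362, 0], "spin": 0}, {"offset": [0.05, 0.0362, 0], "spin": 0}, {"offset": [0.05, 0.0362, 0], "spin": 0}, {"offset": [0.05, 0.0362, 0], "spin": 0}]}}

```text
time_s: 2.25
ee_pos: [389.0, -356.6, 196.1]
ee_rot: [180.0, 0.0, 81.2]
force: [1.0, -0.5, 0.2]
gripper_width: 70.0
gripper_force: 0.0
```

Call:
{"op": "arm_command", "data": {"motion": [{"offset": [0.05, 0.0362, 0], "spin": 0}, {"offset": [0, 0, 0], "spin": 0}, {"offset": [0, 0, 0], "spin": 0}, {"offset": [0, 0, 0], "spin": 0}]}}

```text
time_s: 2.75
ee_pos: [430.2, -315.0, 195.9]
ee_rot: [-180.0, 0.0, 81.2]
force: [-0.4, -0.8, -0.3]
gripper_width: 70.0
gripper_force: 0.0
```

```bash
cat >> h.py <<'E'
def look(name,f,th=0.2):
    s=env.state();p,d=env.grab_frame("wrist");cv2.imwrite(f"pics/{f}.png",p)
    for r in env.pinpoint("wrist",name)[:3]:
        q=plane("wrist",*r["location"],H[name],s);dx,dy=q-s["ee_pos"][:2];y=np.radians(s["ee_rot"][2])
        print(name,np.round(r["location"]),round(r["score"],2),q.round(1),"tool",np.round([dx*np.cos(y)+dy*np.sin(y),dx*np.sin(y)-dy*np.cos(y)],1))
    return s,p,d
E
python3 - <<'E'
from h import *
look("sock_yellow_center","w1")
E
```

```text
sock_yellow_center [321. 172.] 0.81 [ 430.6 -309.9] tool [ 5.2 -0.3]
```

View pics/w1.png

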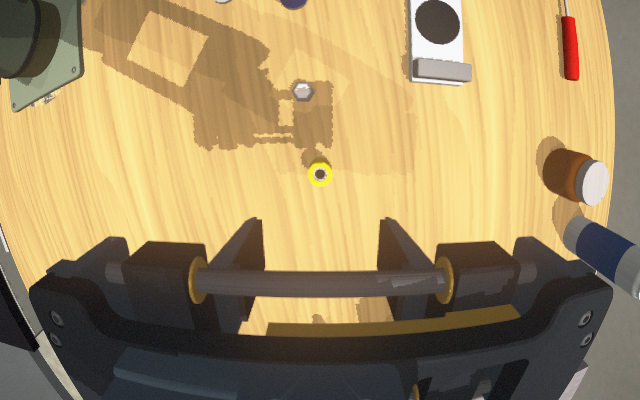

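Call:
{"op": "arm_command", "data": {"motion": [{"offset": [0.0045, 0, 0.04], "spin": 0}, {"offset": [0, 0, 0.05], "spin": 0}, {"offset": [0, 0, 0.045], "spin": 0}, {"offset": [0, 0, 0.033], "spin": 0}, {"offset": [0, 0, 0], "spin": 0}]}}

```text
time_s: 3.48
ee_pos: [429.6, -309.1, 25.8]
ee_rot: [-179.7, -0.1, 81.2]
force: [0.3, 0.2, -0.2]
gripper_width: 70.0
gripper_force: 0.0
```

Call:
{"op": "arm_command", "data": {"motion": [{"offset": [0, 0, 0], "spin": 0}, {"offset": [0, 0, 0], "spin": 0}, {"offset": [0, 0, 0], "spin": 0}, {"offset": [0, 0, 0], "spin": 0}, {"offset": [0, 0, 0], "spin": 0}], "jaw": 0.02}}

```text
time_s: 4.1
ee_pos: [431.5, -309.5, 28.2]
ee_rot: [-180.0, 0.0, 81.3]
force: [-5.0, 0.3, 10.2]
gripper_width: 23.0
gripper_force: 5.0
```

```bash
python3 - <<'E'
from h import *
s,p,d=look("sock_yellow_center","w2");print(s["gripper_width"],s["gripper_force"],s["force"])
cv2.imwrite("pics/w2c.png",cv2.resize(p[120:340,180:460],None,fx=2.5,fy=2.5))
E
```

```text
sock_yellow_center [322. 231.] 0.82 [ 431.5 -309.4] tool [ 0.1 -0. ]
23.00728932325063 4.9831536412239075 [-5.0387397   0.31966411 10.19937825]
```

View pics/w2c.png

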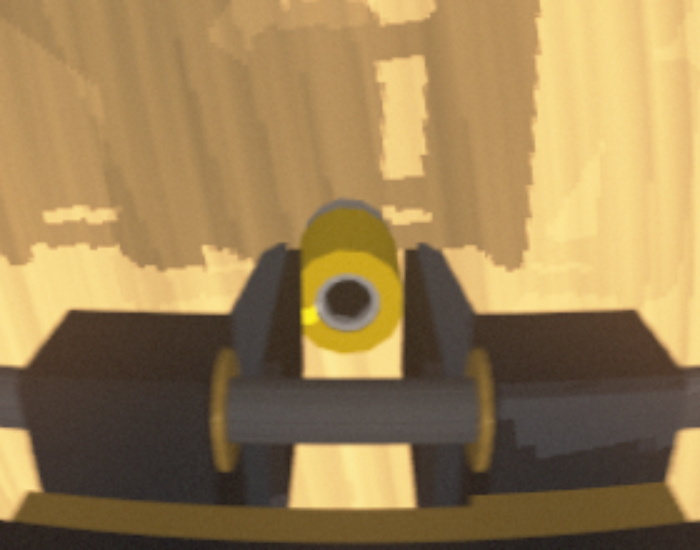

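Call:
{"op": "arm_command", "data": {"motion": [{"offset": [0, 0, 0], "spin": 0}, {"offset": [0, 0, 0], "spin": 0}, {"offset": [0, 0, 0], "spin": 0}], "jaw": 0.0}}

```text
time_s: 4.58
ee_pos: [431.6, -310.6, 31.6]
ee_rot: [179.9, 0.1, 81.3]
force: [-6.3, 1.4, 26.3]
gripper_width: -0.0
gripper_force: 13.2
```

```bash
python3 - <<'E'
from h import *
s,p,d=look("sock_yellow_center","w3");print(s["gripper_width"],s["gripper_force"],s["force"],s["ee_pos"])
cv2.imwrite("pics/w3c.png",cv2.resize(p[100:340,160:480],None,fx=2.2,fy=2.2))
E
```

```text
sock_yellow_center [330. 230.] 0.93 [ 437.2 -312.2] tool [-0.7  5.8]
-0.0014461994547660165 13.236472222488374 [-6.30565474  1.412427   26.30100121] [ 431.61886331 -310.58338383   31.63693376]
```

View pics/w3c.png

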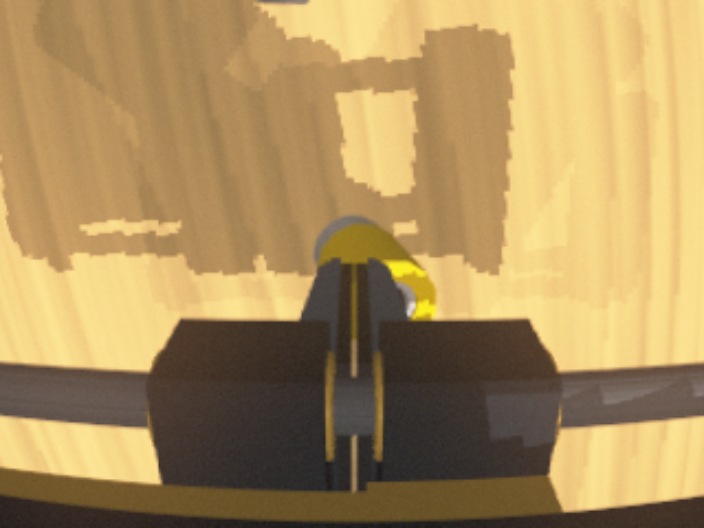

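```bash
python3 - <<'E'
from h import *
def proj(P):
    m=env.camera_model("wrist");T=np.linalg.inv(np.array(m["hand_eye"]));c=T[:3,:3]@P+T[:3,3]
    r=np.hypot(c[0],c[1]);th=np.arctan2(r,c[2]);return np.array([m["cx"],m["cy"]])+m["fx"]*th*c[:2]/r
for n,z,w,off,sc in(("w2",28.2,11.5,(180,120),2.5),("w3",31.6,0.5,(160,100),2.2)):
    for P in [(16,-w,14),(-16,-w,14),(16,w,14),(0,0,z-46),(0,0,z),(0,0,-5),(16,-w,-20),(16,w,-20)]:
        print(n,P,proj(np.array(P,float)).round(0),((proj(np.array(P,float))-off)*sc).round(0))
E
```

```text
w2 (16, -11.5, 14) [305. 204.] [312. 211.]
w2 (-16, -11.5, 14) [306. 246.] [314. 316.]
w2 (16, 11.5, 14) [338. 204.] [396. 210.]
w2 (0, 0, -17.8) [322. 245.] [354. 313.]
w2 (0, 0, 28.2) [322. 219.] [354. 247.]
w2 (0, 0, -5) [322. 237.] [354. 292.]
w2 (16, -11.5, -20) [302. 222.] [305. 255.]
w2 (16, 11.5, -20) [342. 222.] [404. 254.]
w3 (16, -0.5, 14) [321. 204.] [354. 229.]
w3 (-16, -0.5, 14) [321. 246.] [354. 322.]
w3 (16, 0.5, 14) [322. 204.] [357. 229.]
w3 (0, 0, -14.399999999999999) [322. 243.] [356. 314.]
w3 (0, 0, 31.6) [322. 217.] [355. 258.]
w3 (0, 0, -5) [322. 237.] [356. 301.]
w3 (16, -0.5, -20) [321. 222.] [354. 268.]
w3 (16, 0.5, -20) [323. 222.] [358. 268.]
```

```bash
python3 - <<'E'
from h import *
s,p,d=look("sock_yellow_center","w4")
m=env.camera_model("wrist");T=np.array(m["hand_eye"])
v,u=np.mgrid[0:400,0:640];x=(u-m["cx"])/m["fx"];y=(v-m["cy"])/m["fy"];th=np.hypot(x,y);k=np.tan(th)/np.maximum(th,1e-9)
C=np.stack([x*k*d,y*k*d,d],-1);P=C@T[:3,:3].T+T[:3,3]   # tool coords
hsv=cv2.cvtColor(p,cv2.COLOR_BGR2HSV)
for r in range(195,270,4): print(r,[tuple(P[r,c].round(0).astype(int)) for c in (310,316,321,326,332,340,350)])
Y=(hsv[...,0]>20)&(hsv[...,0]<35)&(hsv[...,1]>200)&(u>280)&(u<380)&(v>180)&(v<260)&(P[...,2]<26)
print("yellow",Y.sum(),P[Y].min(0).round(),P[Y].max(0).round())
F=(p.max(2)<70)&(u>290)&(u<350)&(v>190)&(v<250)
print("dark",F.sum(),P[F].min(0).round(),P[F].max(0).round())
E
```

```text
sock_yellow_center [329. 228.] 0.97 [ 437.4 -311. ] tool [0.6 5.2]
195 [(np.int64(17), np.int64(-9), np.int64(32)), (np.int64(17), np.int64(-4), np.int64(32)), (np.int64(17), np.int64(0), np.int64(32)), (np.int64(18), np.int64(3), np.int64(31)), (np.int64(17), np.int64(8), np.int64(32)), (np.int64(18), np.int64(14), np.int64(32)), (np.int64(17), np.int64(21), np.int64(33))]
199 [(np.int64(15), np.int64(-9), np.int64(31)), (np.int64(17), np.int64(-4), np.int64(25)), (np.int64(16), np.int64(0), np.int64(25)), (np.int64(15), np.int64(3), np.int64(30)), (np.int64(15), np.int64(8), np.int64(31)), (np.int64(14), np.int64(14), np.int64(32)), (np.int64(14), np.int64(21), np.int64(32))]
203 [(np.int64(14), np.int64(-8), np.int64(23)), (np.int64(16), np.int64(-4), np.int64(16)), (np.int64(17), np.int64(0), np.int64(13)), (np.int64(17), np.int64(3), np.int64(15)), (np.int64(11), np.int64(8), np.int64(32)), (np.int64(11), np.int64(14), np.int64(32)), (np.int64(11), np.int64(21), np.int64(32))]
207 [(np.int64(14), np.int64(-8), np.int64(13)), (np.int64(16), np.int64(-4), np.int64(8)), (np.int64(1
[... 4335 characters left out ...]
4), np.int64(-110)), (np.int64(17), np.int64(-3), np.int64(-72)), (np.int64(17), np.int64(-1), np.int64(-71)), (np.int64(17), np.int64(2), np.int64(-72)), (np.int64(38), np.int64(3), np.int64(-110)), (np.int64(39), np.int64(5), np.int64(-113)), (np.int64(39), np.int64(8), np.int64(-112))]
267 [(np.int64(38), np.int64(-4), np.int64(-113)), (np.int64(16), np.int64(-3), np.int64(-74)), (np.int64(16), np.int64(-1), np.int64(-73)), (np.int64(16), np.int64(2), np.int64(-74)), (np.int64(38), np.int64(2), np.int64(-113)), (np.int64(39), np.int64(5), np.int64(-115)), (np.int64(40), np.int64(7), np.int64(-116))]
yellow 520 [  -2.  -11. -189.] [80. 21. 16.]
dark 539 [  16.  -12. -189.] [ 80.  10. -18.]
```

Call:
{"op": "arm_command", "data": {"motion": [{"offset": [0, 0, -0.01], "spin": 0}, {"offset": [0, 0, -0.02], "spin": 0}, {"offset": [0, 0, -0.03], "spin": 0}, {"offset": [0, 0, -0.03], "spin": 0}, {"offset": [0, 0, 0], "spin": 0}]}}

```text
time_s: 5.4
ee_pos: [433.2, -310.5, 119.8]
ee_rot: [179.7, 0.1, 81.3]
force: [-0.6, -0.1, 0.1]
gripper_width: 0.6
gripper_force: 0.0
```

Call:
{"op": "arm_command", "data": {"motion": [{"offset": [0, 0, 0], "spin": 0}, {"offset": [0, 0, 0], "spin": 0}, {"offset": [0, 0, 0], "spin": 0}, {"offset": [0, 0, 0], "spin": 0}, {"offset": [0, 0, 0], "spin": 0}], "jaw": 0.06}}

```text
time_s: 6.02
ee_pos: [431.8, -309.5, 117.7]
ee_rot: [-180.0, -0.0, 81.3]
force: [-0.5, 0.0, -0.1]
gripper_width: 47.7
gripper_force: 0.0
```

```bash
python3 - <<'E'
from h import *
s,p,d=look("sock_yellow_center","w5");print(s["ee_pos"],s["force"])
m=env.camera_model("wrist");T=np.array(m["hand_eye"])
v,u=np.mgrid[0:400,0:640];x=(u-m["cx"])/m["fx"];y=(v-m["cy"])/m["fy"];th=np.hypot(x,y);k=np.tan(th)/np.maximum(th,1e-9)
P=np.stack([x*k*d,y*k*d,d],-1)@T[:3,:3].T+T[:3,3]
for sg in(-1,1):
    F=(d>0)&(sg*P[...,1]>24)&(sg*P[...,1]<48)&(abs(P[...,0])<19)&(P[...,2]>-80)&(P[...,2]<25)
    Q=P[F];print(sg,F.sum(),np.percentile(Q[:,2],[90,98,99.5,100]).round(1),np.percentile(Q,[1,50,99],axis=0).round(0).tolist())
cv2.imwrite("pics/w5c.png",p[60:340,120:520])
E
```

```text
sock_yellow_center [319. 196.] 0.71 [ 429.  -310.4] tool [-1.3 -2.6]
[ 431.76032792 -309.51140006  117.67043853] [-0.51865217  0.01452112 -0.13222504]
-1 1997 [-28.1 -19.7 -18.6 -16.5] [[-14.0, -36.0, -79.0], [17.0, -27.0, -59.0], [19.0, -24.0, -19.0]]
1 1249 [-32.6 -21.9 -19.2 -18. ] [[-13.0, 24.0, -80.0], [18.0, 27.0, -64.0], [19.0, 35.0, -20.0]]
```

View pics/w5c.png

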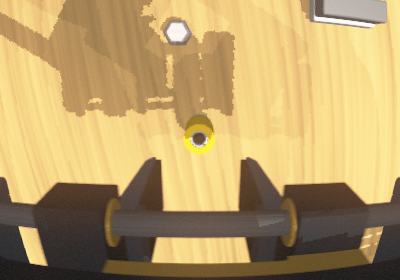

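Call:
{"op": "arm_command", "data": {"motion": [{"offset": [-0.001, -0.0025, 0.03], "spin": 0}, {"offset": [0, 0, 0.04], "spin": 0}, {"offset": [0, 0, 0.03], "spin": 0}, {"offset": [0, 0, 0.022], "spin": 0}, {"offset": [0, 0, 0], "spin": 0}]}}

```text
time_s: 6.75
ee_pos: [428.1, -309.4, -5.5]
ee_rot: [-179.8, -0.1, 81.3]
force: [0.3, 0.3, 0.5]
gripper_width: 60.0
gripper_force: 0.0
```

Call:
{"op": "arm_command", "data": {"motion": [{"offset": [0, 0, 0], "spin": 0}, {"offset": [0, 0, 0], "spin": 0}, {"offset": [0, 0, 0], "spin": 0}, {"offset": [0, 0, 0], "spin": 0}, {"offset": [0, 0, 0], "spin": 0}], "jaw": 0.015}}

```text
time_s: 7.38
ee_pos: [429.5, -310.4, -3.5]
ee_rot: [179.9, 0.0, 81.3]
force: [-0.3, 0.2, 5.1]
gripper_width: 27.7
gripper_force: 20.0
```

Call:
{"op": "arm_command", "data": {"motion": [{"offset": [0, 0, 0], "spin": 0}, {"offset": [0, 0, 0], "spin": 0}]}}

```text
time_s: 7.62
ee_pos: [429.5, -310.4, -3.5]
ee_rot: [179.9, 0.0, 81.3]
force: [-0.1, -0.5, 4.6]
gripper_width: 27.3
gripper_force: 20.0
```

Call:
{"op": "arm_command", "data": {"motion": [{"offset": [0, 0, -0.02], "spin": 0}, {"offset": [0, 0, -0.04], "spin": 0}, {"offset": [0, 0, -0.04], "spin": 0}, {"offset": [0, 0, -0.03], "spin": 0}, {"offset": [0.0222, 0.0074, 0], "spin": 0}]}}

```text
time_s: 8.25
ee_pos: [440.8, -290.9, 128.1]
ee_rot: [179.7, 0.2, 81.2]
force: [0.4, -1.0, -1.6]
gripper_width: 27.8
gripper_force: 20.0
```

Call:
{"op": "arm_command", "data": {"motion": [{"offset": [0.045, 0.015, 0], "spin": 0}, {"offset": [0.045, 0.015, 0], "spin": 0}, {"offset": [0.045, 0.015, 0], "spin": 0}, {"offset": [0.045, 0.015, 0], "spin": 0}, {"offset": [0.045, 0.015, 0], "spin": 0}]}}

```text
time_s: 8.88
ee_pos: [548.2, -76.8, 125.2]
ee_rot: [-179.9, 0.0, 81.3]
force: [1.0, -0.4, -0.9]
gripper_width: 27.2
gripper_force: 20.0
```

Call:
{"op": "arm_command", "data": {"motion": [{"offset": [0.045, 0.015, 0], "spin": 0}, {"offset": [0.045, 0.015, 0], "spin": 0}, {"offset": [0.045, 0.015, 0], "spin": 0}, {"offset": [0.03, 0.011, 0], "spin": 0}, {"offset": [0.02, 0.009, 0], "spin": 0}]}}

```text
time_s: 9.5
ee_pos: [640.5, 96.0, 124.9]
ee_rot: [-179.9, 0.0, 81.3]
force: [0.4, -0.9, -1.1]
gripper_width: 27.5
gripper_force: 20.0
```

Call:
{"op": "arm_command", "data": {"motion": [{"offset": [0, 0, 0], "spin": 0}, {"offset": [0, 0, 0], "spin": 0}, {"offset": [0, 0, 0], "spin": 0}]}}

```text
time_s: 9.88
ee_pos: [640.0, 93.5, 125.9]
ee_rot: [-180.0, 0.0, 81.2]
force: [0.1, 0.7, -0.5]
gripper_width: 27.7
gripper_force: 20.0
```

```bash
python3 - <<'E'
from h import *
s,p,d=look("pad_a_top","w6");print(s["ee_pos"],s["force"],s["gripper_width"])
E
```

```text
pad_a_top [319. 190.] 0.85 [637.8  94.2] tool [ 0.4 -2.2]
[639.95460073  93.45902059 125.91376538] [ 0.13759564  0.67953137 -0.52700215] 27.710621204730085
```

View pics/w6.png

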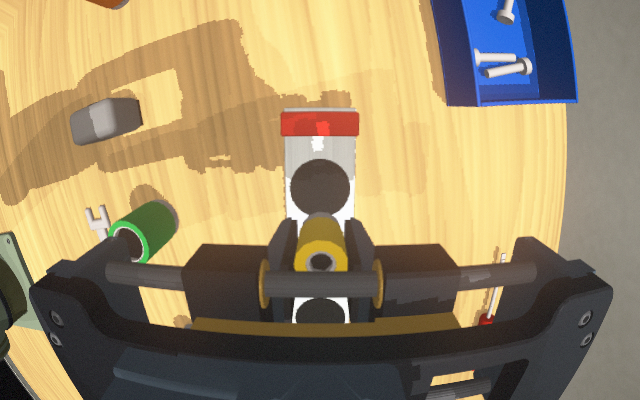

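Call:
{"op": "arm_command", "data": {"motion": [{"offset": [0.0005, -0.0015, 0.03], "spin": 0}, {"offset": [0, 0, 0.04], "spin": 0}, {"offset": [0, 0, 0.03], "spin": 0}, {"offset": [0, 0, 0.009], "spin": 0}, {"offset": [0, 0, 0.002], "spin": 0}]}}

```text
time_s: 10.6
ee_pos: [639.5, 95.2, 15.3]
ee_rot: [180.0, -0.0, 81.2]
force: [0.3, 0.2, -0.2]
gripper_width: 27.3
gripper_force: 20.0
```

Call:
{"op": "arm_command", "data": {"motion": [{"offset": [0, 0, 0], "spin": 0}, {"offset": [0, 0, 0.001], "spin": 0}, {"offset": [0, 0, 0], "spin": 0}, {"offset": [0, 0, 0], "spin": 0}]}}

```text
time_s: 11.1
ee_pos: [639.5, 95.4, 14.6]
ee_rot: [179.9, -0.0, 81.3]
force: [0.2, 0.6, 1.7]
gripper_width: 27.5
gripper_force: 20.0
```

Call:
{"op": "arm_command", "data": {"motion": [{"offset": [0, 0, 0], "spin": 0}, {"offset": [0, 0, 0], "spin": 0}, {"offset": [0, 0, 0], "spin": 0}, {"offset": [0, 0, 0], "spin": 0}], "jaw": 0.06}}

```text
time_s: 11.6
ee_pos: [639.0, 95.4, 13.8]
ee_rot: [-180.0, 0.0, 81.3]
force: [0.7, 0.7, -0.5]
gripper_width: 59.9
gripper_force: 0.0
```

Call:
{"op": "arm_command", "data": {"motion": [{"offset": [0, 0, -0.02], "spin": 0}, {"offset": [0, 0, -0.04], "spin": 0}, {"offset": [0, 0, -0.05], "spin": 0}, {"offset": [0, 0, -0.02], "spin": 0}, {"offset": [-0.02, -0.018, 0], "spin": 0}]}}

```text
time_s: 12.22
ee_pos: [620.4, 79.1, 146.2]
ee_rot: [179.7, -0.1, 81.3]
force: [-0.7, -1.3, -0.6]
gripper_width: 60.0
gripper_force: 0.0
```

Call:
{"op": "arm_command", "data": {"motion": [{"offset": [-0.042, -0.035, 0], "spin": 0}, {"offset": [-0.042, -0.035, 0], "spin": 0}, {"offset": [-0.042, -0.035, 0], "spin": 0}, {"offset": [-0.042, -0.035, 0], "spin": 0}, {"offset": [-0.019, -0.0176, 0], "spin": 0}]}}

```text
time_s: 12.85
ee_pos: [431.8, -83.8, 143.9]
ee_rot: [-180.0, 0.0, 81.2]
force: [0.8, -0.7, 1.4]
gripper_width: 60.1
gripper_force: 0.0
```

Call:
{"op": "arm_command", "data": {"motion": [{"offset": [0, 0, 0], "spin": 0}, {"offset": [0, 0, 0], "spin": 0}, {"offset": [0, 0, 0], "spin": 0}]}}

```text
time_s: 13.22
ee_pos: [435.0, -82.1, 143.8]
ee_rot: [180.0, -0.0, 81.3]
force: [-0.2, -0.6, -0.5]
gripper_width: 59.9
gripper_force: 0.0
```

```bash
python3 - <<'E'
from h import *
s,p,d=look("sock_blue_center","w7");print(s["ee_pos"],s["force"],s["gripper_width"])
E
```

```text
sock_blue_center [380. 143.] 0.65 [500.  -44.2] tool [47.2 58.5]
sock_blue_center [317. 195.] 0.59 [430.3 -87.6] tool [-6.2 -3.9]
[435.0417089  -82.05448501 143.82325521] [-0.16400309 -0.63372221 -0.4951183 ] 59.89932210298828
```

View pics/w7.png

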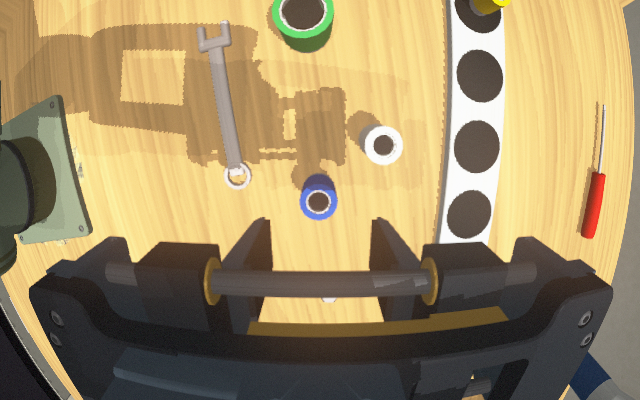

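Call:
{"op": "arm_command", "data": {"motion": [{"offset": [-0.005, -0.0035, 0.03], "spin": 0}, {"offset": [0, 0, 0.045], "spin": 0}, {"offset": [0, 0, 0.04], "spin": 0}, {"offset": [0, 0, 0.025], "spin": 0}, {"offset": [0, 0, 0.006], "spin": 0}]}}

```text
time_s: 13.95
ee_pos: [429.1, -86.4, -3.6]
ee_rot: [-179.8, -0.0, 81.3]
force: [-0.0, 0.1, 0.1]
gripper_width: 60.1
gripper_force: 0.0
```

```bash
python3 - <<'E'
from h import *
s,p,d=look("sock_blue_center","w8");print(s["ee_pos"],s["force"],s["gripper_width"])
E
```

```text
sock_blue_center [437. 163.] 0.8 [498.7 -43.1] tool [53.4 62.3]
sock_blue_center [324. 253.] 0.61 [430.9 -85. ] tool [1.7 1.5]
[429.09880431 -86.42442806  -3.58718127] [-0.01981949  0.08338257  0.13180686] 60.06176273178132
```

Call:
{"op": "arm_command", "data": {"motion": [{"offset": [0, 0, 0], "spin": 0}, {"offset": [0, 0, 0], "spin": 0}, {"offset": [0, 0, 0], "spin": 0}, {"offset": [0, 0, 0], "spin": 0}, {"offset": [0, 0, 0], "spin": 0}], "jaw": 0.02}}

```text
time_s: 14.68
ee_pos: [431.1, -87.3, -1.4]
ee_rot: [179.8, 0.0, 81.3]
force: [1.0, -0.3, 6.7]
gripper_width: 35.5
gripper_force: 20.0
```

Call:
{"op": "arm_command", "data": {"motion": [{"offset": [0, 0, 0], "spin": 0}, {"offset": [0, 0, 0], "spin": 0}]}}

```text
time_s: 14.92
ee_pos: [431.1, -87.3, -1.3]
ee_rot: [179.8, 0.0, 81.3]
force: [0.8, 0.2, 5.9]
gripper_width: 35.7
gripper_force: 20.0
```

Call:
{"op": "arm_command", "data": {"motion": [{"offset": [0, 0, -0.02], "spin": 0}, {"offset": [0, 0, -0.04], "spin": 0}, {"offset": [0, 0, -0.04], "spin": 0}, {"offset": [0, 0, -0.03], "spin": 0}, {"offset": [0.015, 0.02, 0], "spin": 0}]}}

```text
time_s: 15.55
ee_pos: [451.6, -75.6, 129.6]
ee_rot: [179.9, 0.0, 81.2]
force: [1.2, -0.1, -2.3]
gripper_width: 35.7
gripper_force: 20.0
```

Call:
{"op": "arm_command", "data": {"motion": [{"offset": [0.03, 0.041, 0], "spin": 0}, {"offset": [0.03, 0.041, 0], "spin": 0}, {"offset": [0.03, 0.041, 0], "spin": 0}, {"offset": [0.018, 0.025, 0], "spin": 0}, {"offset": [0.007, 0.0108, 0], "spin": 0}]}}

```text
time_s: 16.18
ee_pos: [626.3, 15.1, 126.2]
ee_rot: [-179.8, 0.0, 81.3]
force: [-0.4, -0.4, -3.0]
gripper_width: 35.5
gripper_force: 20.0
```

Call:
{"op": "arm_command", "data": {"motion": [{"offset": [0, 0, 0], "spin": 0}, {"offset": [0, 0, 0], "spin": 0}, {"offset": [0, 0, 0], "spin": 0}]}}

```text
time_s: 16.55
ee_pos: [625.3, 13.7, 128.1]
ee_rot: [-180.0, 0.0, 81.2]
force: [-0.6, -0.6, -2.8]
gripper_width: 35.3
gripper_force: 20.0
```

```bash
python3 - <<'E'
from h import *
s,p,d=look("pad_b_top","w9");print(s["ee_pos"],s["force"],s["gripper_width"])
H["sock_blue_center"]=s["ee_pos"][2]+30;look("sock_blue_center","w9");look("sock_yellow_center","w9") if 0 else None
H["sock_yellow_center"]=41;look("sock_yellow_center","w9")
E
```

```text
pad_b_top [325. 189.] 0.8 [628.9  14.5] tool [1.3 3.5]
[625.30035589  13.70044385 128.11061171] [-0.56808453 -0.58233881 -2.81446753] 35.33458318060981
sock_blue_center [322. 255.] 0.89 [625.9  13.4] tool [-0.5  0.3]
sock_yellow_center [323. 104.] 0.7 [640.3  97.4] tool [84.6  1.4]
```

Call:
{"op": "arm_command", "data": {"motion": [{"offset": [0.001, 0.0025, 0.03], "spin": 0}, {"offset": [0, 0, 0.04], "spin": 0}, {"offset": [0, 0, 0.03], "spin": 0}, {"offset": [0, 0, 0.009], "spin": 0}, {"offset": [0, 0, 0.002], "spin": 0}]}}

```text
time_s: 17.48
ee_pos: [629.6, 15.0, 17.4]
ee_rot: [179.9, -0.0, 81.3]
force: [0.5, -0.2, -2.2]
gripper_width: 35.5
gripper_force: 20.0
```

Call:
{"op": "arm_command", "data": {"motion": [{"offset": [0, 0, 0], "spin": 0}, {"offset": [0, 0, 0.001], "spin": 0}, {"offset": [0, 0, 0], "spin": 0}, {"offset": [0, 0, 0], "spin": 0}]}}

```text
time_s: 17.98
ee_pos: [629.7, 15.0, 16.7]
ee_rot: [179.9, -0.0, 81.3]
force: [-0.2, -0.1, 1.4]
gripper_width: 35.4
gripper_force: 20.0
```

Call:
{"op": "arm_command", "data": {"motion": [{"offset": [0, 0, 0], "spin": 0}, {"offset": [0, 0, 0], "spin": 0}, {"offset": [0, 0, 0], "spin": 0}, {"offset": [0, 0, 0], "spin": 0}], "jaw": 0.075}}

```text
time_s: 18.48
ee_pos: [628.9, 15.0, 15.8]
ee_rot: [-180.0, 0.0, 81.3]
force: [-0.3, 0.2, -0.4]
gripper_width: 72.8
gripper_force: 0.0
```

Call:
{"op": "arm_command", "data": {"motion": [{"offset": [0, 0, -0.02], "spin": 0}, {"offset": [0, 0, -0.04], "spin": 0}, {"offset": [0, 0, -0.05], "spin": 0}, {"offset": [0, 0, -0.03], "spin": 0}, {"offset": [0.0205, -0.0154, 0], "spin": 0}]}}

```text
time_s: 19.1
ee_pos: [618.8, 37.2, 158.5]
ee_rot: [179.6, -0.1, 81.1]
force: [-0.6, 0.4, -1.0]
gripper_width: 74.8
gripper_force: 0.0
```

Call:
{"op": "arm_command", "data": {"motion": [{"offset": [0.0405, -0.0304, 0], "spin": 0}, {"offset": [0.0405, -0.0304, 0], "spin": 0}, {"offset": [0.0405, -0.0304, 0], "spin": 0}, {"offset": [0.0405, -0.0304, 0], "spin": 0}, {"offset": [0.0405, -0.0304, 0], "spin": 0}]}}

```text
time_s: 19.73
ee_pos: [494.4, 262.4, 154.1]
ee_rot: [-179.8, 0.1, 81.3]
force: [-0.0, 0.0, -0.7]
gripper_width: 75.2
gripper_force: 0.0
```

Call:
{"op": "arm_command", "data": {"motion": [{"offset": [0.0405, -0.0304, 0], "spin": 0}, {"offset": [0.0405, -0.0304, 0], "spin": 0}, {"offset": [0.02, -0.0148, 0], "spin": 0}, {"offset": [0, 0, 0], "spin": 0}, {"offset": [0, 0, 0], "spin": 0}]}}

```text
time_s: 20.35
ee_pos: [437.1, 371.4, 154.8]
ee_rot: [-179.9, 0.1, 81.3]
force: [0.0, -0.4, 0.4]
gripper_width: 74.6
gripper_force: 0.0
```

Call:
{"op": "arm_command", "data": {"motion": [{"offset": [0, 0, 0], "spin": 0}, {"offset": [0, 0, 0], "spin": 0}]}}

```text
time_s: 20.6
ee_pos: [438.3, 371.3, 155.7]
ee_rot: [-180.0, 0.0, 81.2]
force: [0.8, -0.2, 0.8]
gripper_width: 75.1
gripper_force: 0.0
```

```bash
python3 - <<'E'
from h import *
s,p,d=look("sock_orange_center","w10");print(s["ee_pos"],s["force"],s["gripper_width"],s["qpos"])
E
```

```text
sock_orange_center [327. 191.] 0.71 [443.2 366.3] tool [-4.2  5.6]
[438.34424652 371.30691534 155.7287258 ] [ 0.75618283 -0.1734755   0.82961321] 75.07817717695633 [ 3.91262867e+01  1.98617231e+01  9.33337133e+01 -1.14910898e-02
  6.68169993e+01  4.79431154e+01]
```

View pics/w10.png

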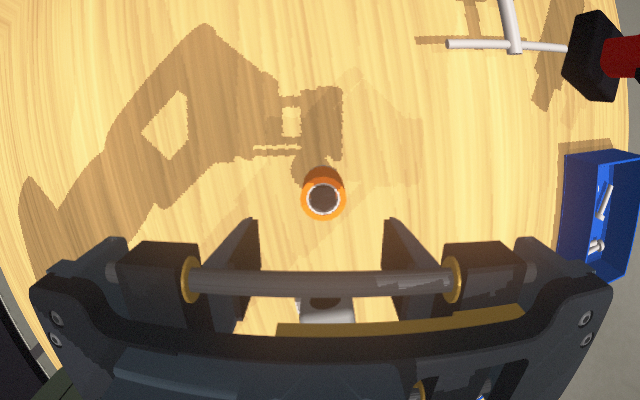

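Call:
{"op": "arm_command", "data": {"motion": [{"offset": [-0.004, 0.003, 0.03], "spin": 0}, {"offset": [0, 0, 0.045], "spin": 0}, {"offset": [0, 0, 0.04], "spin": 0}, {"offset": [0, 0, 0.027], "spin": 0}, {"offset": [0, 0, 0.008], "spin": 0}]}}

```text
time_s: 21.32
ee_pos: [439.6, 366.7, 4.2]
ee_rot: [-179.9, 0.1, 81.2]
force: [0.3, -0.6, 0.4]
gripper_width: 75.2
gripper_force: 0.0
```

```bash
python3 - <<'E'
from h import *
s,p,d=look("sock_orange_center","w11");print(s["ee_pos"],s["force"],s["gripper_width"])
E
```

```text
sock_orange_center [323. 249.] 0.76 [440.5 369.2] tool [2.6 0.5]
[439.56629634 366.70778109   4.18630325] [ 0.34572579 -0.63920061  0.35816387] 75.24921800392205
```

Call:
{"op": "arm_command", "data": {"motion": [{"offset": [0, 0, 0], "spin": 0}, {"offset": [0, 0, 0], "spin": 0}, {"offset": [0, 0, 0], "spin": 0}, {"offset": [0, 0, 0], "spin": 0}, {"offset": [0, 0, 0], "spin": 0}], "jaw": 0.03}}

```text
time_s: 22.05
ee_pos: [440.3, 367.9, 6.4]
ee_rot: [180.0, -0.0, 81.3]
force: [-2.0, 1.0, 6.2]
gripper_width: 43.8
gripper_force: 20.0
```

Call:
{"op": "arm_command", "data": {"motion": [{"offset": [0, 0, 0], "spin": 0}, {"offset": [0, 0, 0], "spin": 0}]}}

```text
time_s: 22.3
ee_pos: [440.3, 367.9, 6.4]
ee_rot: [180.0, -0.0, 81.3]
force: [-1.6, 0.0, 6.8]
gripper_width: 43.3
gripper_force: 20.0
```

Call:
{"op": "arm_command", "data": {"motion": [{"offset": [0, 0, -0.02], "spin": 0}, {"offset": [0, 0, -0.04], "spin": 0}, {"offset": [0, 0, -0.04], "spin": 0}, {"offset": [0, 0, -0.03], "spin": 0}, {"offset": [-0.02, 0.012, -0.01], "spin": 0}], "newtons": 30}}

```text
time_s: 22.92
ee_pos: [449.5, 347.2, 146.9]
ee_rot: [179.9, -0.1, 81.4]
force: [0.7, -0.5, -3.3]
gripper_width: 43.4
gripper_force: 30.0
```

Call:
{"op": "arm_command", "data": {"motion": [{"offset": [-0.04, 0.024, 0], "spin": 0}, {"offset": [-0.04, 0.024, 0], "spin": 0}, {"offset": [-0.04, 0.024, 0], "spin": 0}, {"offset": [-0.04, 0.024, 0], "spin": 0}, {"offset": [-0.04, 0.024, 0], "spin": 0}]}}

```text
time_s: 23.55
ee_pos: [537.1, 128.5, 144.6]
ee_rot: [-179.9, 0.1, 81.3]
force: [0.2, -0.5, -4.4]
gripper_width: 43.6
gripper_force: 30.0
```

Call:
{"op": "arm_command", "data": {"motion": [{"offset": [-0.04, 0.024, 0], "spin": 0}, {"offset": [-0.04, 0.024, 0], "spin": 0}, {"offset": [-0.04, 0.024, 0], "spin": 0}, {"offset": [-0.035, 0.021, 0], "spin": 0}, {"offset": [-0.0253, 0.0149, 0], "spin": 0}]}}

```text
time_s: 24.18
ee_pos: [616.4, -66.3, 144.2]
ee_rot: [-179.9, 0.0, 81.2]
force: [0.2, 0.5, -3.5]
gripper_width: 43.7
gripper_force: 30.0
```

Call:
{"op": "arm_command", "data": {"motion": [{"offset": [0, 0, 0], "spin": 0}, {"offset": [0, 0, 0], "spin": 0}, {"offset": [0, 0, 0], "spin": 0}, {"offset": [0, 0, 0], "spin": 0}]}}

```text
time_s: 24.68
ee_pos: [616.4, -63.5, 145.9]
ee_rot: [-180.0, 0.0, 81.3]
force: [-0.4, 0.3, -3.1]
gripper_width: 43.5
gripper_force: 30.0
```

```bash
python3 - <<'E'
from h import *
s,p,d=look("pad_c_top","w12");print(s["ee_pos"],s["force"],s["gripper_width"])
H["sock_orange_center"]=s["ee_pos"][2]+27;look("sock_orange_center","w12")
E
```

```text
pad_c_top [318. 189.] 0.92 [612.3 -66.2] tool [-3.2 -3.6]
[616.39096167 -63.51325123 145.88890622] [-0.3622574   0.28874809 -3.0917742 ] 43.47580004543762
sock_orange_center [319. 248.] 0.91 [615.6 -60.8] tool [ 2.8 -1.4]
```

View pics/w12.png

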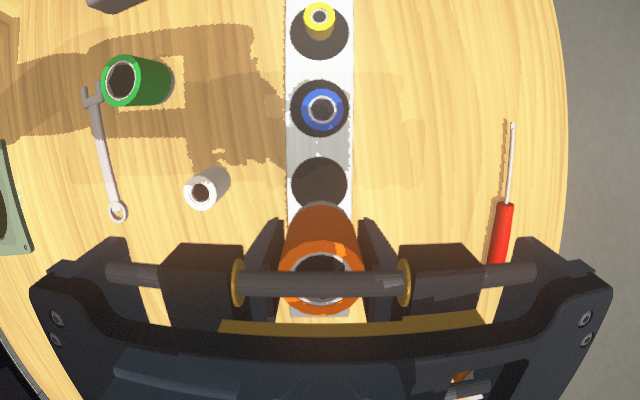

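Call:
{"op": "arm_command", "data": {"motion": [{"offset": [-0.003, -0.0015, 0.03], "spin": 0}, {"offset": [0, 0, 0.04], "spin": 0}, {"offset": [0, 0, 0.035], "spin": 0}, {"offset": [0, 0, 0.013], "spin": 0}, {"offset": [0, 0, 0.003], "spin": 0}]}}

```text
time_s: 25.5
ee_pos: [614.9, -67.1, 24.8]
ee_rot: [-180.0, 0.0, 81.3]
force: [0.2, -1.3, -3.3]
gripper_width: 43.8
gripper_force: 30.0
```

Call:
{"op": "arm_command", "data": {"motion": [{"offset": [0, 0, 0], "spin": 0}, {"offset": [0, 0, 0.001], "spin": 0}, {"offset": [0, 0, 0], "spin": 0}, {"offset": [0, 0, 0], "spin": 0}]}}

```text
time_s: 26.0
ee_pos: [615.1, -67.2, 24.5]
ee_rot: [179.9, 0.0, 81.3]
force: [-0.6, 0.0, -1.7]
gripper_width: 43.7
gripper_force: 30.0
```

Call:
{"op": "arm_command", "data": {"motion": [{"offset": [0, 0, 0.001], "spin": 0}, {"offset": [0, 0, 0], "spin": 0}, {"offset": [0, 0, 0], "spin": 0}]}}

```text
time_s: 26.38
ee_pos: [615.1, -67.2, 24.4]
ee_rot: [179.9, 0.0, 81.3]
force: [-1.3, -0.7, 5.6]
gripper_width: 43.7
gripper_force: 30.0
```

Call:
{"op": "arm_command", "data": {"motion": [{"offset": [0, 0, 0], "spin": 0}, {"offset": [0, 0, 0], "spin": 0}, {"offset": [0, 0, 0], "spin": 0}, {"offset": [0, 0, 0], "spin": 0}], "jaw": 0.085}}

```text
time_s: 26.88
ee_pos: [614.8, -67.1, 22.7]
ee_rot: [180.0, 0.0, 81.3]
force: [-0.3, -0.8, 0.3]
gripper_width: 80.6
gripper_force: 0.0
```

Call:
{"op": "arm_command", "data": {"motion": [{"offset": [0, 0, -0.02], "spin": 0}, {"offset": [0, 0, -0.04], "spin": 0}, {"offset": [0, 0, -0.05], "spin": 0}, {"offset": [0, 0, -0.03], "spin": 0}, {"offset": [0.012, -0.019, -0.01], "spin": 0}]}}

```text
time_s: 27.5
ee_pos: [598.8, -52.6, 174.6]
ee_rot: [179.8, -0.0, 81.2]
force: [0.8, -0.4, 0.0]
gripper_width: 85.1
gripper_force: 0.0
```

Call:
{"op": "arm_command", "data": {"motion": [{"offset": [0.025, -0.039, 0], "spin": 0}, {"offset": [0.025, -0.039, 0], "spin": 0}, {"offset": [0.025, -0.039, 0], "spin": 0}, {"offset": [0.025, -0.039, 0], "spin": 0}, {"offset": [0.012, -0.017, 0], "spin": 0}]}}

```text
time_s: 28.12
ee_pos: [440.0, 85.8, 171.7]
ee_rot: [-179.8, 0.0, 81.4]
force: [0.5, -0.5, -0.4]
gripper_width: 84.9
gripper_force: 0.0
```

Call:
{"op": "arm_command", "data": {"motion": [{"offset": [0, 0, 0], "spin": 0}, {"offset": [0, 0, 0], "spin": 0}, {"offset": [0, 0, 0], "spin": 0}]}}

```text
time_s: 28.5
ee_pos: [444.6, 84.0, 172.6]
ee_rot: [180.0, 0.0, 81.2]
force: [0.4, -0.6, -1.0]
gripper_width: 84.9
gripper_force: 0.0
```

```bash
python3 - <<'E'
from h import *
s,p,d=look("sock_green_center","w13");print(s["ee_pos"],s["force"],s["gripper_width"])
E
```

```text
sock_green_center [322. 182.] 0.7 [446.3  86.6] tool [2.8 1.3]
[444.60864419  84.01408626 172.61175802] [ 0.40967699 -0.56084969 -0.96647862] 84.90998026326066
```

View pics/w13.png

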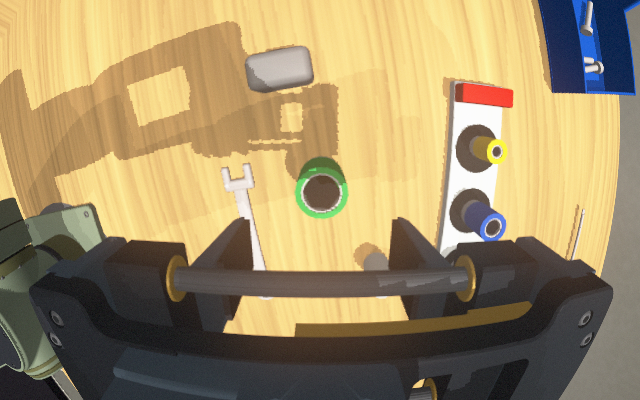

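Call:
{"op": "arm_command", "data": {"motion": [{"offset": [0.003, 0.001, 0.03], "spin": 0}, {"offset": [0, 0, 0.05], "spin": 0}, {"offset": [0, 0, 0.045], "spin": 0}, {"offset": [0, 0, 0.026], "spin": 0}, {"offset": [0, 0, 0.007], "spin": 0}]}}

```text
time_s: 29.22
ee_pos: [444.4, 86.9, 13.3]
ee_rot: [-179.8, 0.1, 81.2]
force: [-0.3, -0.2, 0.2]
gripper_width: 85.3
gripper_force: 0.0
```

```bash
python3 - <<'E'
from h import *
s,p,d=look("sock_green_center","w14");print(s["ee_pos"],s["force"],s["gripper_width"])
E
```

```text
[444.41271225  86.87996348  13.29846144] [-0.3470604  -0.17198675  0.23739047] 85.2896377319998
```

Call:
{"op": "arm_command", "data": {"motion": [{"offset": [0, 0, 0], "spin": 0}, {"offset": [0, 0, 0], "spin": 0}, {"offset": [0, 0, 0], "spin": 0}, {"offset": [0, 0, 0], "spin": 0}, {"offset": [0, 0, 0], "spin": 0}], "jaw": 0.035}}

```text
time_s: 29.95
ee_pos: [445.8, 87.5, 15.3]
ee_rot: [179.9, -0.0, 81.3]
force: [0.4, -1.2, 4.5]
gripper_width: 51.5
gripper_force: 30.0
```

Call:
{"op": "arm_command", "data": {"motion": [{"offset": [0, 0, 0], "spin": 0}, {"offset": [0, 0, 0], "spin": 0}]}}

```text
time_s: 30.2
ee_pos: [445.8, 87.4, 15.3]
ee_rot: [179.9, -0.0, 81.3]
force: [0.7, -0.6, 5.0]
gripper_width: 51.6
gripper_force: 30.0
```

Call:
{"op": "arm_command", "data": {"motion": [{"offset": [0, 0, -0.02], "spin": 0}, {"offset": [0, 0, -0.04], "spin": 0}, {"offset": [0, 0, -0.04], "spin": 0}, {"offset": [0, 0, -0.03], "spin": 0}, {"offset": [-0.015, 0.014, -0.01], "spin": 0}]}}

```text
time_s: 30.82
ee_pos: [455.6, 71.0, 155.0]
ee_rot: [-179.9, -0.0, 81.4]
force: [0.5, -0.8, -7.4]
gripper_width: 51.7
gripper_force: 30.0
```

Call:
{"op": "arm_command", "data": {"motion": [{"offset": [-0.03, 0.028, 0], "spin": 0}, {"offset": [-0.035, 0.033, 0], "spin": 0}, {"offset": [-0.035, 0.033, 0], "spin": 0}, {"offset": [-0.035, 0.033, 0], "spin": 0}, {"offset": [-0.03, 0.028, 0], "spin": 0}]}}

```text
time_s: 31.45
ee_pos: [583.9, -117.3, 152.0]
ee_rot: [-179.7, -0.0, 81.2]
force: [0.8, 0.1, -7.5]
gripper_width: 51.8
gripper_force: 30.0
```

Call:
{"op": "arm_command", "data": {"motion": [{"offset": [-0.0231, 0.0224, 0], "spin": 0}, {"offset": [0, 0, 0], "spin": 0}, {"offset": [0, 0, 0], "spin": 0}, {"offset": [0, 0, 0], "spin": 0}, {"offset": [0, 0, 0], "spin": 0}]}}

```text
time_s: 32.08
ee_pos: [603.1, -141.6, 154.8]
ee_rot: [-180.0, -0.0, 81.3]
force: [0.3, 0.1, -7.2]
gripper_width: 51.8
gripper_force: 30.0
```

```bash
python3 - <<'E'
from h import *
s,p,d=look("pad_d_top","w15");print(s["ee_pos"],s["force"],s["gripper_width"])
H["sock_green_center"]=s["ee_pos"][2]+23;look("sock_green_center","w15")
H["sock_orange_center"]=51;look("sock_orange_center","w15");H["sock_blue_center"]=46;look("sock_blue_center","w15")
E
```

```text
pad_d_top [320. 181.] 0.81 [ 602.1 -138.4] tool [ 3.  -1.5]
[ 603.08516749 -141.59059924  154.81764423] [ 0.27718762  0.054594   -7.19399665] 51.84643968560117
sock_orange_center [321. 112.] 0.94 [614.9 -65.1] tool [77.8 -0.4]
sock_blue_center [208. 113.] 0.78 [504.8 -46.2] tool [  80.  -112.1]
sock_blue_center [321.  27.] 0.62 [627.8  17.4] tool [161.5  -0.2]
```

View pics/w15.png

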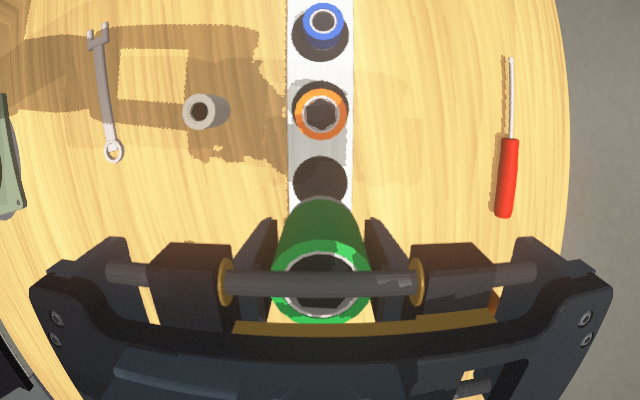

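Call:
{"op": "arm_command", "data": {"motion": [{"offset": [0, 0, 0.03], "spin": 0}, {"offset": [0, 0, 0.04], "spin": 0}, {"offset": [0, 0, 0.035], "spin": 0}, {"offset": [0, 0, 0.013], "spin": 0}, {"offset": [0, 0, 0.003], "spin": 0}]}}

```text
time_s: 33.1
ee_pos: [603.8, -142.5, 33.8]
ee_rot: [-180.0, 0.0, 81.3]
force: [0.8, 0.1, -6.9]
gripper_width: 51.7
gripper_force: 30.0
```

Call:
{"op": "arm_command", "data": {"motion": [{"offset": [0, 0, 0], "spin": 0}, {"offset": [0, 0, 0.001], "spin": 0}, {"offset": [0, 0, 0], "spin": 0}, {"offset": [0, 0, 0], "spin": 0}]}}

```text
time_s: 33.6
ee_pos: [603.8, -142.5, 33.4]
ee_rot: [179.9, 0.0, 81.3]
force: [-1.2, 0.5, -5.7]
gripper_width: 51.6
gripper_force: 30.0
```

Call:
{"op": "arm_command", "data": {"motion": [{"offset": [0, 0, 0.001], "spin": 0}, {"offset": [0, 0, 0], "spin": 0}, {"offset": [0, 0, 0], "spin": 0}]}}

```text
time_s: 33.98
ee_pos: [603.9, -142.5, 33.3]
ee_rot: [179.9, 0.0, 81.3]
force: [-3.2, 1.0, 5.9]
gripper_width: 51.7
gripper_force: 30.0
```

Call:
{"op": "arm_command", "data": {"motion": [{"offset": [0, 0, 0], "spin": 0}, {"offset": [0, 0, 0], "spin": 0}, {"offset": [0, 0, 0], "spin": 0}, {"offset": [0, 0, 0], "spin": 0}, {"offset": [0, 0, 0], "spin": 0}], "jaw": 0.085}}

```text
time_s: 34.6
ee_pos: [603.6, -142.4, 31.8]
ee_rot: [180.0, 0.0, 81.3]
force: [-0.5, 0.9, -0.7]
gripper_width: 84.8
gripper_force: 0.0
```

Call:
{"op": "arm_command", "data": {"motion": [{"offset": [0, 0, -0.02], "spin": 0}, {"offset": [0, 0, -0.04], "spin": 0}, {"offset": [0, 0, -0.05], "spin": 0}, {"offset": [0, 0, -0.03], "spin": 0}, {"offset": [0, 0, -0.03], "spin": 0}]}}

```text
time_s: 35.22
ee_pos: [603.5, -142.4, 203.2]
ee_rot: [180.0, 0.0, 81.3]
force: [0.4, 0.5, -0.0]
gripper_width: 85.1
gripper_force: 0.0
```

Call:
{"op": "arm_command", "data": {"motion": [{"offset": [-0.05, -0.03, 0], "spin": 0}, {"offset": [-0.05, -0.03, 0], "spin": 0}, {"offset": [-0.05, -0.03, 0], "spin": 0}, {"offset": [-0.05, -0.03, 0], "spin": 0}, {"offset": [0, 0, 0], "spin": 0}]}}

```text
time_s: 35.85
ee_pos: [452.2, -324.4, 202.0]
ee_rot: [-180.0, 0.1, 81.0]
force: [1.0, 1.0, 0.7]
gripper_width: 84.7
gripper_force: 0.0
```

```bash
python3 - <<'E'
from h import *
for k in("sock_yellow_center","sock_blue_center","sock_orange_center","sock_green_center"): H[k]+=18
for n in("top","scene"):
    p,d=env.grab_frame(n);cv2.imwrite(f"pics/{n}9.png",p)
    for k in H:
        if k[:4]=="sock":
            for r in env.pinpoint(n,k)[:2]: print(n,k,np.round(r["location"]),round(r["score"],2),plane(n,*r["location"],H[k]).round(1))
    if n=="top": a=cv2.resize(p[140:240,230:430],None,fx=3,fy=3)
    else: b=cv2.resize(p[140:300,240:440],None,fx=3,fy=3)[:, :600]
cv2.imwrite("pics/fin.png",np.vstack([a,b])[:780].copy() if 0 else np.vstack([a,cv2.resize(b,(600,300))]))
E
```

```text
top sock_yellow_center [285. 171.] 0.43 [646.8  91.5]
top sock_blue_center [315. 176.] 0.62 [635.7  14.8]
top sock_blue_center [338. 230.] 0.52 [499.8 -45.4]
top sock_orange_center [350. 185.] 0.88 [612.6 -74.8]
top sock_orange_center [344. 188.] 0.59 [603.6 -58.4]
top sock_green_center [379. 188.] 0.75 [ 603.1 -144.9]
scene sock_yellow_center [370. 209.] 0.78 [647.5  92.4]
scene sock_blue_center [291. 220.] 0.89 [516.9 -57.3]
scene sock_blue_center [349. 223.] 0.75 [631.9  17. ]
scene sock_orange_center [323. 241.] 0.75 [619.2 -70.1]
scene sock_orange_center [299. 255.] 0.5 [ 599.5 -133.8]
scene sock_green_center [296. 256.] 0.85 [ 599.8 -144.1]
```

View pics/fin.png

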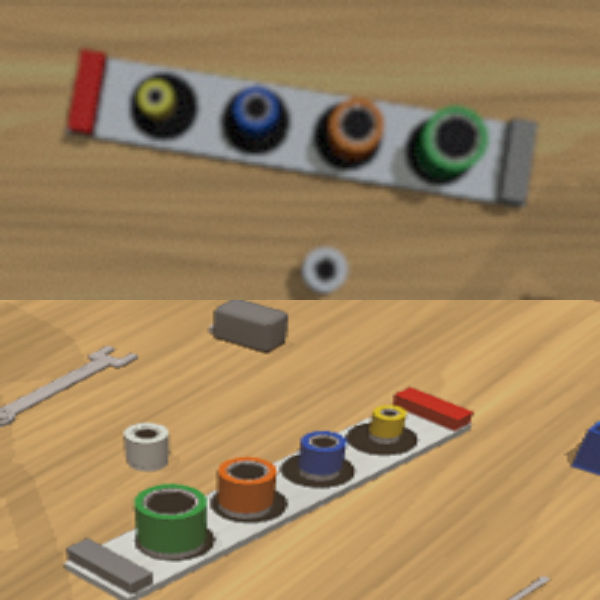

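```bash
python3 - <<'E'
from h import *
p=cv2.imread("pics/top9.png")
for k,c,h in(("y",(155,97),64),("b",(256,107),74),("o",(356,124),84),("g",(457,139),94)):
    print(k,plane("top",c[0]/3+230-.33,c[1]/3+140-.33,h).round(1))
q=cv2.imread("pics/scene9.png")
for k,c,h in(("y",(388,410),64),("b",(323,440),74),("o",(247,468),84),("g",(171,500),94)):
    print(k,plane("scene",c[0]/3+240,(c[1]-300)*480/300/3+140,h).round(1))
E
```

```text
y [640.5  97.5]
b [631.2  13.7]
o [616.3 -67.5]
g [ 603.3 -147.8]
y [637.2  99.5]
b [629.   14.2]
o [613.5 -66.6]
g [ 603.4 -145.9]
```

```bash
python3 -c "
from workcell import env
print(env.job_done())"
```

```text
the job is handed in; nothing more can be done
None
```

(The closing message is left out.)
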